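# Stand a sample tile on the display cradle and hold its index plunger out

### The arm

A 6-joint arm with a two-finger parallel gripper is mounted at the origin on the work surface. World frame = base frame: x ahead of the robot, y to its left, z up, the work surface at z = 0. Lengths are in mm, angles in rad, forces in N, time in s.
With the tool pointing down it reaches from about 275 to 1000 mm from the base axis. Payload 8.4 kg.
Tool frame: the origin (TCP) lies between the finger pads; the fingertips stand 14 mm ahead of it and the grasp point (between the pads) lies 5 mm behind it (env.tip_reach is the distance from the TCP to the fingertips, in mm); z points along the fingers, y is the line along which they close (so a half turn about z gives the same grasp; the last joint's range is limited). The gripper opens to 85 mm and grips with 20 to 120 N. Pads are 22 mm wide; open, the fingers measure 114 mm over their backs; the gripper's body (76 mm by 85 mm) begins 54 mm behind the grasp point. The pads swing forward as they close: fully open they stand 13 mm farther back than shut.
Start: joints at [-1.206, 0.353, 1.633, -0, 1.155, -0.002], TCP at [224.143, -583.428, 245.281] pointing down, gripper open.
Joint ranges: [-2.63, 2.63], [-0.92, 2.1], [0.06, 2.66], [-1.3, 4.44], [0, 2.69], [-3.02, 3.02]. Speed limits (rad/s): [2.22, 2.22, 2.79, 3.14, 3.14, 3.14].

### API

Orientations are given as a rotation vector (axis times angle).
In Python, from cell import telemetry, imaging, ticket, env gives the robot as it stands.
- The arm moves only by the tool arm_command, never from a script. Its argument "commands" is text: rows parted by semicolons, each of 7 numbers parted by spaces: the shift along the tool's x, y, z normalised to -1 to 1, where 1 is 0.1 m, then the turn, a rotation vector about the tool's x, y, z normalised to -1 to 1, where 1 is 45 degrees, then the gripper's target within -1 to 1 (fully open at 1, half-way at 0, shut at -1). In form: x y z ax ay az gripper; .... A call has 1 to 12 rows; each row is the pose to reach, as a shift and turn from the pose commanded when the call began, along the tool's axes at that moment; what a row does not reach only later rows make up. A row lasts 1/8 s, in which the tool goes at most 62.5 mm and 10.7 degrees, less where a joint would pass 70% of its speed; a pose out of reach is approached as far as the arm can. A call with a number of a shift or a turn outside -1 to 1 is refused whole. A call with a gripper value outside its range is refused whole. The fingers move at their own pace and stop on an object; "newtons" is the grip in N (left out, the last holds). Time passes only in rows, so rows that repeat a pose let the fingers close. It gives the time, the measured TCP pose, the force, the opening and the grip force at its end, in the units of the state.
- telemetry.state(): the state, without advancing time (a new reading comes with each control period).
- imaging.capture(name): name is "scene" or "side" or "wrist"; returns the picture (480x640x3 uint8, red, green, blue); there is no depth.
- imaging.calibration(name): a dict with "intrinsics" (3x3 intrinsics, pixels), "extrinsics" (4x4, takes a point from world to camera coordinates). Camera axes: x right, y down, z forward; pixel columns grow to the right and rows downward; lengths in mm; the calibration is good to about 2 mm. A picture is of the moment at which its call begins: read the wrist's pose just before it. calibration takes no time and is no camera call; for the wrist camera it gives the pose at the moment of the call.
- ticket.job_done(): hands the job in; it is judged then, once.
Trained networks look in the newest picture that a camera, given by its name, has taken for a name from the list of things; names that differ only in an ending like _2 or _b are one class to them, and where a whole thing is asked for, a point or a joint stands for the part that bears it (a point fixed in the world has none). Each returns a list of dicts, best first, with "score" (0 to 1); they miss things now and then, are a little off and sometimes report something else, mostly with a low value. They report only what shows in the picture. A call takes as long as a camera call. They do not tell look-alikes from the thing itself.
- imaging.spot_in(query, camera): "position" ([column, row] in pixels, amid what is visible of it).
- imaging.outline_of(query, camera): "region" (480x640 bool, what is visible of it) and "position" ([column, row] in pixels, amid what is visible of it).
- imaging.place_of(query, camera): "position" ([column, row] in pixels: a listed point, or the origin of a listed thing).
The state is a dict: "t": time; "joint_positions": joint angles; "joint_vel": joint speeds; "tau": joint torques, N m; "eef_pos": TCP position; "ee_rot": TCP orientation; "ft_force": force on the tool from outside, world axes, zero at the start; "torque": the same for the moment, N m; "grip_width": opening from 0.0 (shut) to 1.0 (fully open); "finger_force": force on a finger pad.
Only numpy, scipy, OpenCV 4.12 (cv2) and the standard library are available. Lean on these libraries where they do the work, as an engineer would, in place of code of your own. Each camera call takes 0.05 s, during which the arm holds its last target. There are 200 camera calls.

### The job

Take the octagonal tile from the wooden rack and stand it in the middle of the ledge of the tilting display stand, glazed face outwards and leaning back against the rest; let go of it there without dropping it. Then pull the stand's sprung plunger all the way out to its stop and keep it held out, so that I can tilt the cradle to the light: finish while still holding the plunger fully out, with the tile in its place. Leave the other tiles, the tile stack and the mug alone, and do not tilt the cradle yourself.

Things in the scene. Friction and masses are not known exactly. Their poses are not given: they have to be found in the camera images.
- octagon: the octagonal sample tile, 100 mm across flats, 10 mm thick, about 0.19 kg, standing upright in one of the three slots of the rack (any of them). Origin: middle of its bottom edge; z up to the opposite top edge (at z = 100 mm); x out of its glazed blue-grey face; y along its bottom edge. Its flats are 41 mm long. The back and edges are cream biscuit
- octagon_face (a point): centre of the glazed face of the octagonal tile, 50 mm above the origin of the tile and 5 mm along x (half its thickness); same axes as the tile
- square: square sample tile, 100 x 100 x 10 mm, same glaze, standing in another slot of the rack; origin and axes as for the octagon. Bystander: leave it alone
- hexagon: hexagonal sample tile, 100 mm high across flats, 115 mm wide, 10 mm thick, same glaze, standing in the third slot; origin and axes as for the octagon. Bystander: leave it alone
- rack: fixed light wooden rack, 222 (x) x 130 (y) x 37 mm high, three slots along y at x = -75, 0, +75 mm, each 12 mm wide and 22 mm deep, floors 15 mm above the table: the tiles' top edges are 115 mm above the table, 65 mm clear between neighbours. Origin: centre of its underside; the glazed faces look to its +x
- stand: fixed tilting display stand: wooden base 180 x 190 x 15 mm, two dark steel cheeks 76 mm either side of the middle, 110 mm high, the hinged cradle between them, a steel index plate with three holes on its -y side and outside that a bracket with the plunger. Origin: underside of the base, below the hinge axis, midway between the cheeks; +x is the side where the tile is shown, z up
- cradle_ledge (a point): middle of the inner corner of the cradle, where ledge top meets rest. z points up along the rest (which leans back 0.42 rad from vertical, its top to the stand's -x), x square out of the rest, y along the ledge. Ledge 124 mm long, 22 mm deep from the rest (x = 0) to a front lip 5 mm thick that stands 6 mm above it. A tile in place has octagon_face at x = 10, y = 0, z = 50 mm here
- cradle_rest (a point): middle of the top edge of the rest's front face, 50 mm up from cradle_ledge, same axes. The rest is a board 124 mm wide, 8 mm thick, with an upright 27 mm wide at either end rising 45 mm above this point; between the uprights are 70 mm open, so the tile's middle projects above the board and a finger can pass behind it
- cradle (a joint): tilt of the cradle on its hinge, rad: 0 as it stands, held by the plunger's pin in the index plate (a play of about 0.03); positive is leaning back further, up to 0.65. With the pin out a stiff friction hinge (about 0.3 N m) keeps it where it is unless it is pushed
- pull_knob: black round pull knob of the plunger, 31 mm in diameter, 28 mm long, its axis horizontal. Origin: on its axis, mid-length, 76 mm above the table, 45 mm out from the plunger's bracket (a steel nut and sleeve up to 24 mm diameter lie between); 60 mm clear in front, behind and above. Pull along its own -y, straight away from the stand; axes as the stand's
- plunger (a joint): how far the plunger is drawn, m: 0 with its 8 mm pin seated in the index plate, 0.014 at the stop. The pin leaves the hole at about 0.0075. The spring takes about 6 N to start and 13 N at the stop, and drives the pin home again if the knob is let go
- mug: white mug, 80 mm wide, 85 mm high; origin at the centre of its underside. Bystander
- tile_stack: stack of four square tiles lying flat, about 100 x 100 x 40 mm; origin at the centre of its underside. Bystander
There are look-alikes about, which are no part of the job. Leave any pink or purple look-alike of the octagon alone.

How it is judged:
By the outcome, as a careful person would: the job done as asked, in the order asked, and still so for the second after the job is handed in, while the arm keeps its last pose, push and grip.
It also fails if it takes over 54 s, if anything falls off the work surface, if the arm or the gripper's body presses on something with over 40 N, if the wrist force passes 120 N, or if a joint passes its speed limit or range.

## Working session

There is one attempt and no reset: what is moved stays moved. The work goes in short steps, Python scripts to look and compute and a tool call to move; the robot and the scene stay as the last step left them, time stands still between calls to the robot, and variables do not carry over. Pictures are saved under pics/ and viewed, at most 12 in all, crops included, and the job is handed in when it is done.

Besides the shell and the picture viewer there is one more tool, called after "Call:" as name(argument=value, ...), one argument or row to a line, values as JSON. arm_command: Moves the arm, as the interface text tells. Scaled input: -1 to 1 covers 0.1 m each way for a shift and 45 degrees each way for a turn. Its arguments: {"type":"object","properties":{"commands":{"type":"string"},"newtons":{"type":"number"}},"required":["commands"]}

```bash
mkdir -p pics; ls; cat > h.py <<'E'
import numpy as np, cv2
from scipy.spatial.transform import Rotation as R
from scipy.optimize import least_squares
from cell import telemetry, imaging, ticket, env
def cal(n):
    c=imaging.calibration(n); return np.array(c["intrinsics"],float),np.array(c["extrinsics"],float)
def ray(n,px,c=None):
    K,E=c or cal(n); d=np.linalg.inv(K)@[px[0],px[1],1]; Rm=E[:3,:3]; o=-Rm.T@E[:3,3]; d=Rm.T@d
    return o,d/np.linalg.norm(d)
def atz(n,px,z,c=None):
    o,d=ray(n,px,c); return o+d*(z-o[2])/d[2]
def proj(n,P,c=None):
    K,E=c or cal(n); P=np.atleast_2d(P); q=(E[:3,:3]@P.T).T+E[:3,3]; q=(K@q.T).T; return q[:,:2]/q[:,2:]
def tri(rays):
    A=np.zeros((3,3));b=np.zeros(3)
    for o,d in rays: M=np.eye(3)-np.outer(d,d); A+=M;b+=M@o
    p=np.linalg.solve(A,b); return p,[np.linalg.norm((np.eye(3)-np.outer(d,d))@(p-o)) for o,d in rays]
E
cat > a.py <<'E'
from h import *
np.set_printoptions(precision=1,suppress=True)
s=telemetry.state(); print(s["t"],s["ee_rot"])
for n in ["scene","side"]:
    im=imaging.capture(n); cv2.imwrite(f"pics/{n}0.png",im[:,:,::-1])
    for q in ["octagon_face","rack","stand","cradle_ledge","cradle_rest","pull_knob","mug","tile_stack","octagon","square","hexagon"]:
        print(n,q,[(np.round(r["position"],1).tolist(),round(r["score"],2)) for r in imaging.place_of(q,n)][:4])
    K,E=cal(n); print("cam",-E[:3,:3].T@E[:3,3])
E
python3 a.py
```

```text
pics
0.0 [-3.1 -0.6  0. ]
scene octagon_face [([440.7, 255.4], 0.89), ([383.7, 239.5], 0.7), ([373.7, 212.2], 0.68)]
scene rack [([373.8, 269.2], 0.9)]
scene stand [([249.7, 248.9], 0.63)]
scene cradle_ledge [([248.5, 242.1], 0.62)]
scene cradle_rest [([248.5, 231.4], 0.75), ([387.1, 239.1], 0.25)]
scene pull_knob [([208.0, 217.1], 0.47)]
scene mug [([141.0, 247.6], 0.73)]
scene tile_stack [([488.4, 273.7], 0.85), ([369.1, 285.2], 0.27)]
scene octagon [([437.5, 264.9], 0.7), ([366.2, 222.4], 0.6)]
scene square [([376.2, 267.6], 0.64)]
scene hexagon [([370.9, 288.1], 0.76)]
cam [1654.9  167.1 1211.2]
side octagon_face [([325.9, 318.5], 0.72), ([200.2, 360.8], 0.7), ([264.0, 303.6], 0.56)]
side rack [([239.1, 308.3], 0.75)]
side stand [([331.5, 218.1], 0.97), ([239.6, 308.2], 0.55)]
side cradle_ledge [([319.7, 202.7], 0.64)]
side cradle_rest [([327.6, 187.4], 0.9)]
side pull_knob [([369.0, 177.5], 0.57)]
side mug [([377.1, 160.0], 0.74)]
side tile_stack [([161.3, 419.6], 0.75)]
side octagon [([211.1, 371.2], 0.71), ([262.0, 325.1], 0.63)]
side square [([238.9, 305.2], 0.63)]
side hexagon []
cam [ -71.9  883.3 1020.8]
```

View pics/scene0.png

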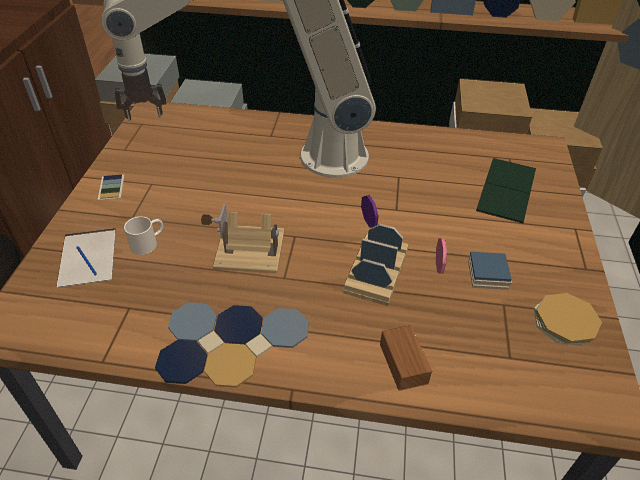

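View pics/side0.png

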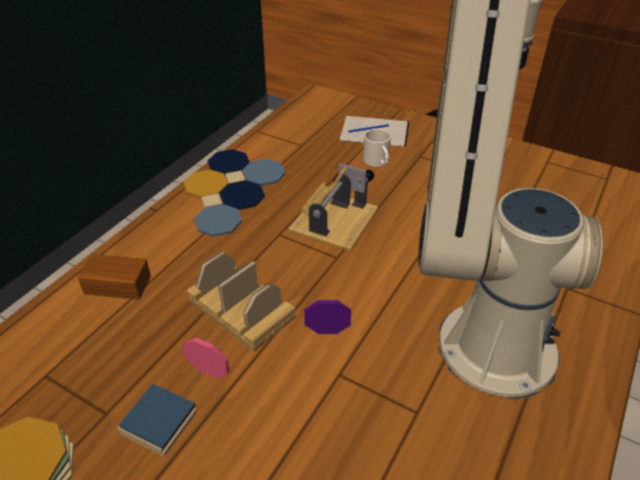

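```bash
cat > b.py <<'E'
from h import *
np.set_printoptions(precision=1,suppress=True)
for nm,a,b in [("rack",(373.8,269.2),(239.1,308.3)),("stand",(249.7,248.9),(331.5,218.1)),("ledge",(248.5,242.1),(319.7,202.7)),("rest",(248.5,231.4),(327.6,187.4)),("knob",(208,217.1),(369,177.5)),("mug",(141,247.6),(377.1,160)),("stack",(488.4,273.7),(161.3,419.6))]:
    print(nm,*tri([ray("scene",a),ray("side",b)]))
for a in [(440.7,255.4),(383.7,239.5),(373.7,212.2)]:
    for b in [(325.9,318.5),(200.2,360.8),(264,303.6)]: print(a,b,*tri([ray("scene",a),ray("side",b)]))
E
python3 b.py
```

```text
rack [540.8 190.    4.8] [np.float64(5.150853063958175), np.float64(5.150853063958127)]
stand [ 516.4 -188.9    8.3] [np.float64(0.7374349349122389), np.float64(0.7374349349123306)]
ledge [ 544.  -179.    60.9] [np.float64(3.816911987411536), np.float64(3.816911987411693)]
rest [ 532.1 -185.6  102.1] [np.float64(6.258382518419511), np.float64(6.258382518419486)]
knob [ 473.2 -321.    77.6] [np.float64(0.8330211944307094), np.float64(0.8330211944306628)]
mug [ 544.1 -524.4  -10.7] [np.float64(2.3410368809633346), np.float64(2.341036880963346)]
stack [502.2 508.5   7.7] [np.float64(5.344346770775607), np.float64(5.344346770775631)]
(440.7, 255.4) (325.9, 318.5) [381.7 282.9  45.6] [np.float64(124.09333142789978), np.float64(124.09333142789966)]
(440.7, 255.4) (200.2, 360.8) [497.7 374.6  49.8] [np.float64(4.593360065272396), np.float64(4.593360065272302)]
(440.7, 255.4) (264, 303.6) [474.1 302.1  92.6] [np.float64(79.97403785471393), np.float64(79.97403785471384)]
(383.7, 239.5) (325.9, 318.5) [367.7 170.7   2.8] [np.float64(45.71794403161809), np.float64(45.717944031618075)]
(383.7, 239.5) (200.2, 360.8) [494.5 282.3  37.1] [np.float64(85.55181051625196), np.float64(85.55181051625215)]
(383.7, 239.5) (264, 303.6) [467.8 201.6  64.3] [np.float64(3.693797731039906), np.float64(3.6937977310397896)]
(373.7, 212.2) (325.9, 318.5) [336.7 162.7  51.6] [np.float64(5.477871173529995), np.float64(5.477871173529989)]
(373.7, 212.2) (200.2, 360.8) [462.6 274.8  93. ] [np.float64(118.39124991246834), np.float64(118.39124991246828)]
(373.7, 212.2) (264, 303.6) [436.2 194.6 111.8] [np.float64(32.616275296761266), np.float64(32.61627529676133)]
```

The scene view shows the rack at about (375,265), the stand at (248,245) with the knob at (207,220), a purple look-alike octagon at (370,210) and a pink one at (441,255). In the side view the rack is at (240,305), the stand at (333,205) and the knob at (369,176). Next I'll enlarge both areas to identify the octagon's slot and get the yaws.

```bash
python3 - <<'E'
import cv2,numpy as np
a=cv2.imread("pics/scene0.png");b=cv2.imread("pics/side0.png")
r=lambda i,x,y:cv2.resize(i[y:y+75,x:x+100],(400,300),interpolation=cv2.INTER_CUBIC)
r2=lambda i,x,y:cv2.resize(i[y:y+105,x:x+140],(400,300),interpolation=cv2.INTER_CUBIC)
cv2.imwrite("pics/c1.png",np.vstack([np.hstack([r(a,325,225),r(a,195,200)]),np.hstack([r2(b,175,245),r(b,285,165)])]))
E
```

```text
(no output)
```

View pics/c1.png

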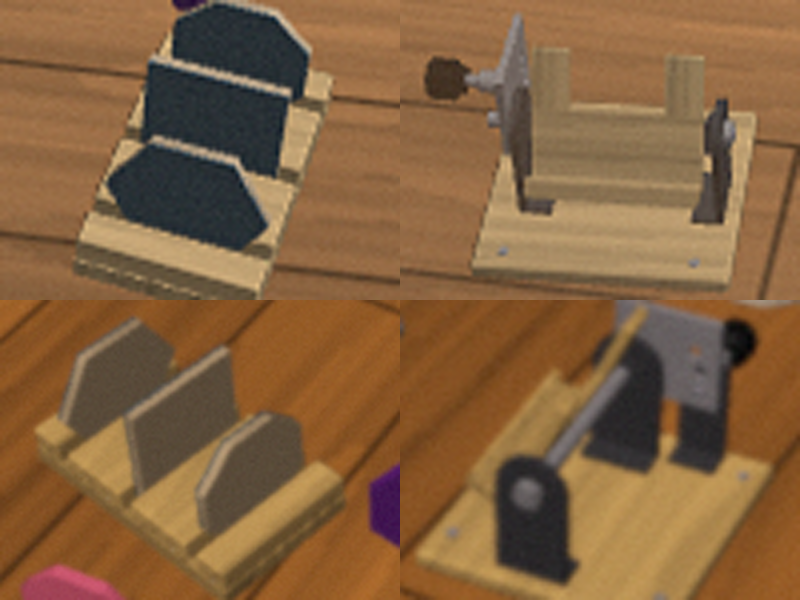

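The octagon is in the rear slot (nearest the robot), the square in the middle and the hexagon in front. I'll fit the rack and stand poses from the corner pixels I read off.

```bash
cat > c.py <<'E'
from h import *
np.set_printoptions(precision=2,suppress=True)
C={n:cal(n) for n in("scene","side")}
Rz=lambda a:R.from_euler("z",a).as_matrix()
rk=[("scene",(345.75,278.25),(111,-65,37)),("scene",(393.75,289.5),(111,65,37)),("scene",(408.25,243.75),(-111,65,37)),
("side",(295,309),(-111,-65,37)),("side",(253.8,337.8),(-111,65,37)),("side",(189,290.5),(111,65,37)),
("scene",(376.25,226.25),(-70,-20.5,115)),("scene",(392,228.75),(-70,20.5,115)),("side",(260.75,285.25),(-80,20.5,115)),("side",(277.5,285.25),(-80,-20.5,115)),
("scene",(373.8,269.2),(0,0,0)),("side",(239.1,308.3),(0,0,0))]
def fr(p):
    return np.concatenate([proj(n,Rz(p[2])@np.array(q)+[p[0],p[1],0],C[n])[0]-px for n,px,q in rk])
s=least_squares(fr,[540,190,-.2],loss="soft_l1",x_scale=[10,10,.1]);print("rack",s.x);print(s.fun.reshape(-1,2))
L=R.from_euler("y",-.42).as_matrix()
st=[("scene",(213.75,267.5),"b",(90,-95,15)),("scene",(277,270.75),"b",(90,95,15)),("scene",(283.75,228.25),"b",(-90,95,15)),
("side",(290,229.5),"b",(90,95,15)),("side",(350,246),"b",(-90,95,15)),("side",(378,207),"b",(-90,-95,15)),
("scene",(228,212.5),"l",(0,-62,95)),("scene",(270.75,214.25),"l",(0,62,95)),("scene",(226.75,245),"l",(27,-62,6)),("scene",(270.5,246.25),"l",(27,62,6)),
("scene",(248.5,242.1),"l",(0,0,0)),("side",(319.7,202.7),"l",(0,0,0)),("scene",(248.5,231.4),"l",(0,0,50)),("side",(327.6,187.4),"l",(0,0,50)),
("scene",(208,217.1),"k",0),("side",(369,177.5),"k",0),("scene",(249.7,248.9),"o",(0,0,0)),("side",(331.5,218.1),"o",(0,0,0))]
def fs(p):
    o=[]
    for n,px,k,q in st:
        if k=="b": q=np.array(q)+[p[3],0,0]
        if k=="l": q=L@np.array(q)+[p[4],0,p[5]]
        if k=="k": q=np.array([p[6],p[7],76])
        o.append(proj(n,Rz(p[2])@np.array(q)+[p[0],p[1],0],C[n])[0]-px)
    return np.concatenate(o)
s=least_squares(fs,[516,-189,0,0,20,55,-40,-135],loss="soft_l1",x_scale=[10,10,.1,10,10,10,10,10]);p=s.x
print("stand",p);print(s.fun.reshape(-1,2))
print("ledge",Rz(p[2])@[p[4],0,p[5]]+[p[0],p[1],0],"knob",Rz(p[2])@[p[6],p[7],76]+[p[0],p[1],0])
K,E=cal("wrist"); S=telemetry.state(); T=np.eye(4);T[:3,:3]=R.from_rotvec(S["ee_rot"]).as_matrix();T[:3,3]=S["eef_pos"]
print(K,E@T); print(T)
E
python3 c.py
```

```text
rack [536.88 189.4   -0.18]
[[-2.72  5.35]
 [-4.71  6.36]
 [-1.56 -2.36]
 [ 1.94 -3.35]
 [ 1.34  2.89]
 [-1.97 -0.38]
 [ 1.36 -1.78]
 [-0.39 -0.97]
 [-3.39 11.12]
 [-6.36  0.35]
 [ 1.15  1.2 ]
 [ 3.51  0.45]]
stand [ 513.35 -185.49    0.1    -1.81   33.38   57.37  -53.73 -131.39]
[[ 0.26 -0.64]
 [ 2.59 -1.06]
 [ 1.23 -1.42]
 [-3.7   0.01]
 [ 0.01  2.91]
 [-1.68 -0.77]
 [-1.83 -0.11]
 [-1.18 -0.13]
 [-1.59 -0.04]
 [-2.08  0.52]
 [-0.29  2.34]
 [ 0.73 -0.95]
 [-0.48 -3.22]
 [ 0.04  2.47]
 [ 0.02  0.57]
 [ 0.3   0.12]
 [ 1.35  1.15]
 [ 0.14  3.61]]
ledge [ 546.56 -182.12   57.37] knob [ 473.16 -321.64   76.  ]
[[421.56   0.   315.63]
 [  0.   421.56 240.88]
 [  0.     0.     1.  ]] [[ -0.     1.     0.    -0.15]
 [ -0.96  -0.    -0.27  30.83]
 [ -0.27  -0.     0.96 141.86]
 [  0.     0.     0.     1.  ]]
[[   0.93    0.36    0.    224.15]
 [   0.36   -0.93    0.   -583.41]
 [   0.     -0.     -1.    245.28]
 [   0.      0.      0.      1.  ]]
```

Call:
arm_command(
  commands="0.72 -0.92 0 0 0 0 0; 0.72 -0.92 0 0 0 0 0",
)

```text
t: 1.45
eef_pos: [258.5, -470.3, 245.0]
ee_rot: [-3.089, -0.571, -0.0]
ft_force: [1.0, 0.2, 0.7]
grip_width: 0.601
finger_force: 0.0
```

Call:
arm_command(
  commands="0.72 -0.92 0 0 0 0 0; 0.72 -0.92 0 0 0 0 0",
)

```text
t: 1.7
eef_pos: [292.8, -358.1, 245.4]
ee_rot: [3.089, 0.573, 0.001]
ft_force: [1.2, 0.3, 1.2]
grip_width: 0.5
finger_force: 0.0
```

Call:
arm_command(
  commands="0.72 -0.92 0 0 0 0 0; 0.72 -0.92 0 0 0 0 0",
)

```text
t: 1.95
eef_pos: [327.1, -246.5, 245.5]
ee_rot: [3.089, 0.573, 0.001]
ft_force: [0.9, 0.7, 0.2]
grip_width: 0.502
finger_force: 0.0
```

Call:
arm_command(
  commands="0.72 -0.92 0 0 0 0 0; 0.72 -0.92 0 0 0 0 0",
)

```text
t: 2.2
eef_pos: [361.3, -134.7, 245.6]
ee_rot: [3.089, 0.573, 0.002]
ft_force: [1.6, 0.3, 0.4]
grip_width: 0.498
finger_force: 0.0
```

Call:
arm_command(
  commands="0.72 -0.92 0 0 0 0 0; 0.72 -0.92 0 0 0 0 0",
)

```text
t: 2.45
eef_pos: [395.7, -22.9, 245.7]
ee_rot: [3.089, 0.573, 0.002]
ft_force: [0.6, -0.8, -0.7]
grip_width: 0.5
finger_force: 0.0
```

Call:
arm_command(
  commands="0.72 -0.92 0 0 0 0 0; 0.72 -0.92 0 0 0 0 0",
)

```text
t: 2.7
eef_pos: [429.9, 89.1, 245.7]
ee_rot: [3.089, 0.574, 0.002]
ft_force: [1.3, -0.8, 0.0]
grip_width: 0.501
finger_force: 0.0
```

Call:
arm_command(
  commands="0.72 -0.92 0 0 0 -0.2 0; 0.72 -0.92 0 0 0 -0.4 0; 0.72 -0.92 0 0 0 -0.6 0; 0.72 -0.92 0 0 0 -0.8 0;0.72 -0.92 0 0 0 -1 0",
)

```text
t: 3.32
eef_pos: [463.6, 198.8, 245.2]
ee_rot: [2.63, 1.719, -0.0]
ft_force: [-0.4, -0.8, 0.2]
grip_width: 0.501
finger_force: 0.0
```

Call:
arm_command(
  commands="0 0 0 0 0 -0.2 0; 0 0 0 0 0 -0.3 0; 0 0 0 0 0 -0.3 0",
)

```text
t: 3.7
eef_pos: [463.7, 198.5, 245.4]
ee_rot: [2.416, 2.008, 0.0]
ft_force: [-0.4, -0.5, 0.2]
grip_width: 0.502
finger_force: 0.0
```

```bash
python3 - <<'E'
from h import *
c=cal("wrist")
im=imaging.capture("wrist"); v=im[:,:,::-1].copy()
np.save("w1c.npy",np.vstack([np.pad(c[0],((0,1),(0,1))),c[1]]))
print([(r["position"],r["score"]) for r in imaging.place_of("rack","wrist")])
# overlay model of rack estimate
Rz=R.from_euler("z",-.18).as_matrix()
P=lambda q:proj("wrist",Rz@np.array(q,float)+[536.9,189.4,0],c)[0]
for q in [(-111,-65,37),(-111,65,37),(111,65,37),(111,-65,37),(-70,-20.5,115),(-70,20.5,115),(-80,20.5,115),(-80,-20.5,115)]:
    p=P(q);print(q,np.round(p));cv2.circle(v,tuple(int(x) for x in p),4,(0,0,255),1)
cv2.imwrite("pics/w1.png",v)
E
```

```text
[([400.5, 195.4], 0.87)]
(-111, -65, 37) [272. 281.]
(-111, 65, 37) [267. 122.]
(111, 65, 37) [556. 121.]
(111, -65, 37) [533. 279.]
(-70, -20.5, 115) [321. 259.]
(-70, 20.5, 115) [321. 196.]
(-80, 20.5, 115) [305. 196.]
(-80, -20.5, 115) [306. 259.]
```

View pics/w1.png

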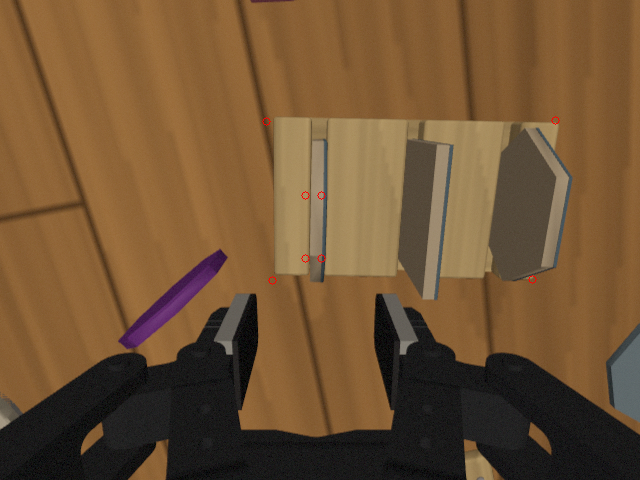

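The wrist view shows the rack top corners at (275,117), (559,122) and (273,275), and the octagon edge-on in the left slot at about x 311–327. I'll refit the rack with these points.

```bash
python3 - <<'E'
from h import *
np.set_printoptions(precision=2,suppress=True)
W=np.load("w1c.npy");c=(W[:3,:3],W[4:] if len(W)==8 else W[-4:])
Rz=lambda a:R.from_euler("z",a).as_matrix()
rk=[((275,117),(-111,65,37)),((559,122),(111,65,37)),((273,275),(-111,-65,37)),((313,118),(-81,65,37)),((328,118),(-69,65,37)),((407,120),(-6,65,37)),((311,275),(-81,-65,37)),((325,275),(-69,-65,37))]
f=lambda p:np.concatenate([proj("wrist",Rz(p[2])@np.array(q,float)+[p[0],p[1],0],c)[0]-px for px,q in rk])
s=least_squares(f,[537,189,-.18],x_scale=[10,10,.1]);p=s.x;print(p,s.fun.reshape(-1,2))
o=Rz(p[2])@[-75,0,15]+[p[0],p[1],0];print("oct",o)
for q in [(-70,-20.5,115),(-70,20.5,115),(-80,20.5,115),(-80,-20.5,115)]:print(proj("wrist",Rz(p[2])@np.array(q,float)+[p[0],p[1],0],c))
S=telemetry.state();Rt=R.from_rotvec(S["ee_rot"]).as_matrix();print("tool->oct",Rt.T@(o-S["eef_pos"]),"tool y az",np.arctan2(Rt[1,1],Rt[0,1]),S["joint_positions"])
E
```

```text
[540.47 190.36  -0.2 ] [[-2.19 -0.62]
 [ 2.55 -0.09]
 [ 1.16  1.04]
 [-1.05 -0.87]
 [-0.4  -0.57]
 [ 2.65 -1.  ]
 [-1.5   1.64]
 [-1.37  1.88]]
oct [467.01 205.46  15.  ]
[[325.99 254.19]]
[[327.65 190.71]]
[[311.43 190.42]]
[[310.43 253.92]]
tool->oct [  7.46   1.99 230.33] tool y az -0.18488548453817188 [0.4  0.16 1.89 0.   1.09 0.59]
```

Call:
arm_command(
  commands="0.07 0.02 0.5 0 0 0.02 0; 0.07 0.02 1 0 0 0.02 0; 0.07 0.02 1 0 0 0.02 0",
)

```text
t: 4.18
eef_pos: [464.5, 204.0, 142.6]
ee_rot: [-2.43, -1.988, 0.011]
ft_force: [0.1, -0.3, -0.0]
grip_width: 0.505
finger_force: 0.0
```

Call:
arm_command(
  commands="0 0 0.3 0 0 0 0; 0 0 0.55 0 0 0 0; 0 0 0.55 0 0 0 0; 0 0 0.55 0 0 0 -1; 0 0 0.55 0 0 0 -1; 0 0 0.55 0 0 0 -1; 0 0 0.55 0 0 0 -1",
  newtons=40,
)

```text
t: 5.05
eef_pos: [467.7, 205.5, 92.0]
ee_rot: [2.431, 1.99, 0.003]
ft_force: [-1.6, -0.5, 7.8]
grip_width: 0.111
finger_force: 39.3
```

Call:
arm_command(
  commands="0 0 -0.2 0 0 0 -1; 0 0 -0.5 0 0 0 -1; 0 0 -1 0 0 0 -1; 0 0 -1 0 0 0 -1",
)

```text
t: 5.55
eef_pos: [469.3, 206.0, 194.7]
ee_rot: [2.429, 1.989, 0.012]
ft_force: [-0.2, -0.2, -1.4]
grip_width: 0.111
finger_force: 39.3
```

Call:
arm_command(
  commands="-0.42 0.14 -0.15 0 0 0 -1; -0.85 0.28 -0.3 0 0 0 -1; -0.85 0.28 -0.3 0 0 0 -1",
)

```text
t: 5.92
eef_pos: [477.9, 114.0, 221.0]
ee_rot: [2.433, 1.986, 0.001]
ft_force: [-0.3, 0.3, -2.7]
grip_width: 0.118
finger_force: 39.4
```

Call:
arm_command(
  commands="-0.42 0.14 -0.15 0 0 0 -1; -0.85 0.28 -0.3 0 0 0 -1; -0.85 0.28 -0.3 0 0 0 -1",
)

```text
t: 6.3
eef_pos: [488.8, 25.7, 250.8]
ee_rot: [2.433, 1.986, 0.001]
ft_force: [0.0, -0.3, -2.0]
grip_width: 0.112
finger_force: 39.4
```

Call:
arm_command(
  commands="-0.42 0.14 -0.15 0 0 0 -1; -0.85 0.28 -0.3 0 0 0 -1; -0.85 0.28 -0.3 0 0 0 -1",
)

```text
t: 6.68
eef_pos: [499.5, -62.6, 280.5]
ee_rot: [2.433, 1.987, 0.001]
ft_force: [-1.3, 0.1, -1.3]
grip_width: 0.107
finger_force: 39.5
```

Call:
arm_command(
  commands="-0.42 0.14 -0.05 0 0 -0.2 -1; -0.85 0.28 -0.1 0 0 -0.38 -1; -0.85 0.28 -0.1 0 0 -0.38 -1; -0.85 0.28 -0.1 0 0 -0.38 -1",
)

```text
t: 7.18
eef_pos: [509.2, -148.8, 289.2]
ee_rot: [-2.108, -2.326, 0.0]
ft_force: [0.4, 0.2, -2.0]
grip_width: 0.114
finger_force: 39.5
```

```bash
cat > d.py <<'E'
from h import *
np.set_printoptions(precision=1,suppress=True)
S=telemetry.state();c=cal("wrist");im=imaging.capture("wrist")
np.savez("w2.npz",K=c[0],E=c[1],p=S["eef_pos"],r=S["ee_rot"])
cv2.imwrite("pics/w2.png",im[:,:,::-1])
for q in ["cradle_ledge","cradle_rest","pull_knob","stand","octagon_face"]:
    print(q,[(r["position"],round(r["score"],2)) for r in imaging.place_of(q,"wrist")])
Rz=R.from_euler("z",.1).as_matrix();L=R.from_euler("y",-.42).as_matrix()
for n,q in [("ledge",[33.4,0,57.4]),("rest",L@[0,0,50]+[33.4,0,57.4]),("knob",[-53.7,-131.4,76])]:print(n,proj("wrist",Rz@np.array(q)+[513.3,-185.5,0],c))
print(S["eef_pos"],S["ft_force"],S["grip_width"])
E
python3 d.py
```

```text
cradle_ledge [([353.1, 246.2], 0.89)]
cradle_rest [([333.6, 260.5], 0.62)]
pull_knob []
stand [([325.1, 228.5], 0.83)]
octagon_face []
ledge [[354.2 246.1]]
rest [[333.3 262.3]]
knob [[259.2 387.5]]
[ 509.2 -148.8  289.2] [ 0.4  0.2 -2. ] 0.11365312709080526
```

View pics/w2.png

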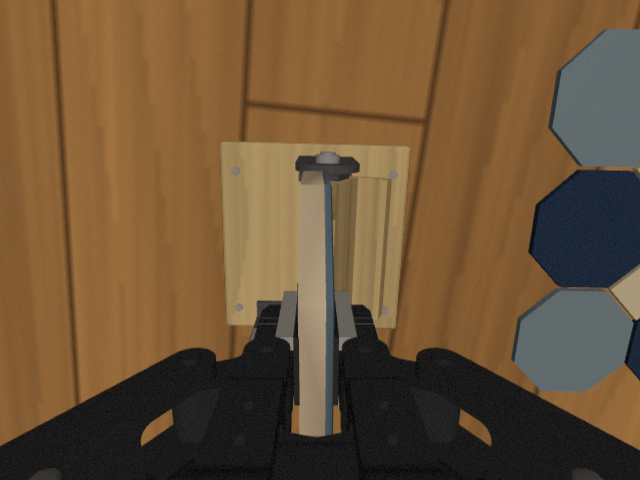

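The wrist view shows the held tile's glazed face towards +x, and the stand base corners at (221,142), (410,148), (226,325) and (397,327). I'll refine the stand pose and the tile's hang in the gripper.

```bash
cat > e.py <<'E'
from h import *
np.set_printoptions(precision=2,suppress=True)
z=np.load("w2.npz");c=(z["K"],z["E"])
Rz=lambda a:R.from_euler("z",a).as_matrix();L=R.from_euler("y",-.42).as_matrix()
b=[((221,142),(-90,95,15)),((410,148),(90,95,15)),((226,325),(-90,-95,15)),((397,327),(90,-95,15))]
l=[((390,179),(27,62,6)),((353.1,246.2),(0,0,0)),((333.6,260.5),(0,0,50))]
def f(p):
    return np.concatenate([proj("wrist",Rz(p[2])@(np.array(q)+[p[3],0,0])+[p[0],p[1],0],c)[0]-x for x,q in b]+[proj("wrist",Rz(p[2])@(L@np.array(q)+[p[4],0,57.4])+[p[0],p[1],0],c)[0]-x for x,q in l]+[[(p[3]+1.8)/3]])
s=least_squares(f,[513,-185,.1,0,33],x_scale=[10,10,.1,10,10]);p=s.x;print(p);print(s.fun[:-1].reshape(-1,2))
led=Rz(p[2])@[p[4],0,57.4]+[p[0],p[1],0];print("ledge",led,"knob",Rz(p[2])@[-53.7,-131.4,76]+[p[0],p[1],0])
Rt=R.from_rotvec(z["r"]).as_matrix();print("tool y az",np.arctan2(Rt[1,1],Rt[0,1]))
# tile in tool frame by prediction: tile z=85 at TCP, flats y 0
for q in [(-15,-5),(-15,5)]:
  for x in(20.5,50): 
    zz=-15 if x==20.5 else -15+29.5
    print(x,q[1],proj("wrist",z["p"]+Rt@[x,q[1],zz],c))
E
python3 e.py
```

```text
[ 512.46 -188.72    0.08   -1.8    35.42]
[[-2.78 -5.28]
 [ 1.99 -7.89]
 [ 0.3  -1.63]
 [ 0.9  -0.91]
 [-2.76  4.62]
 [ 1.93  3.98]
 [ 0.73  5.92]]
ledge [ 547.77 -185.86   57.4 ] knob [ 469.55 -324.03   76.  ]
tool y az 0.0984974083225949
20.5 -5 [[298.97 293.01]]
50 -5 [[301.24 178.02]]
20.5 5 [[333.54 292.98]]
50 5 [[330.83 178.  ]]
```

Call:
arm_command(
  commands="-0.2 -0.07 0.3 -0.2 0 0 -1; -0.38 -0.13 0.6 -0.4 0 0 -1; -0.38 -0.13 0.9 -0.535 0 0 -1; -0.38 -0.13 0.9 -0.535 0 0 -1; -0.38 -0.13 0.9 -0.535 0 0 -1",
)

```text
t: 8.1
eef_pos: [501.7, -189.8, 201.7]
ee_rot: [1.896, 2.095, 0.446]
ft_force: [0.2, -0.2, -1.4]
grip_width: 0.111
finger_force: 40.0
```

```bash
cat > f.py <<'E'
from h import *
import sys
np.set_printoptions(precision=2,suppress=True)
S=telemetry.state();Rt=R.from_rotvec(S["ee_rot"]).as_matrix()
r={}
for n in ["scene","side"]:
    im=imaging.capture(n); cv2.imwrite(f"pics/{n}_{sys.argv[1]}.png",im[:,:,::-1])
    for q in ["octagon_face","cradle_ledge","cradle_rest"]:
        r[n,q]=[(np.round(x["position"],1).tolist(),round(x["score"],2)) for x in imaging.place_of(q,n)];print(n,q,r[n,q])
led=np.array([547,-183,57.4]);Rs=R.from_euler("z",.1).as_matrix()@R.from_euler("y",-.42).as_matrix()
face=S["eef_pos"]+Rt@[0,5,77-50];print("pred face px",proj("scene",face),proj("side",face),"pred ledge px",proj("scene",led),proj("side",led))
print("TCP",S["eef_pos"],"in ledge frame",Rs.T@(S["eef_pos"]-led),"rot err tool",R.from_matrix(Rt.T@np.column_stack([Rs[:,1],Rs[:,0],-Rs[:,2]])).as_rotvec())
E
python3 f.py pre
```

```text
scene octagon_face [([375.4, 211.1], 0.86), ([248.1, 202.9], 0.79), ([440.4, 249.7], 0.68)]
scene cradle_ledge [([247.3, 244.5], 0.79)]
scene cradle_rest [([246.7, 229.0], 0.76)]
side octagon_face [([325.8, 318.0], 0.92), ([333.7, 166.9], 0.62), ([205.5, 360.4], 0.6)]
side cradle_ledge [([321.9, 202.6], 0.64)]
side cradle_rest [([329.9, 187.3], 0.96), ([242.1, 306.3], 0.62)]
pred face px [[245.38 205.98]] [[331.93 165.75]] pred ledge px [[247.88 244.5 ]] [[320.45 201.52]]
TCP [ 501.66 -189.83  201.74] in ledge frame [ 17.04  -2.27 150.46] rot err tool [-0.  0.  0.]
```

```bash
python3 - <<'E'
from h import *
np.set_printoptions(precision=1,suppress=True)
S=telemetry.state();Rt=R.from_rotvec(S["ee_rot"]).as_matrix();c=cal("wrist");v=imaging.capture("wrist")[:,:,::-1].copy()
for q in ["cradle_ledge","cradle_rest","octagon_face"]: print(q,[(r["position"],round(r["score"],2)) for r in imaging.place_of(q,"wrist")])
led=np.array([547,-183,57.4]);Rs=R.from_euler("z",.1).as_matrix()@R.from_euler("y",-.42).as_matrix()
def dot(P,col):
    p=proj("wrist",P,c)[0];print(P,p);cv2.circle(v,tuple(int(x) for x in p),4,col,1)
for q in [(0,62,95),(0,35,95),(0,35,50),(27,62,6),(22,62,6),(0,62,50)]: dot(led+Rs@np.array(q,float),(0,0,255))
for x,z in [(20.5,100),(50,70.5),(50,29.5),(20.5,0)]:
    for y in(-5,5): dot(S["eef_pos"]+Rt@np.array([x,y,77-z]),(0,255,0))
cv2.imwrite("pics/w3.png",v)
E
```

```text
cradle_ledge [([290.3, 225.7], 0.75)]
cradle_rest [([285.8, 242.5], 0.84)]
octagon_face []
[ 502.3 -125.2  144.1] [278.2 133.2]
[ 505.  -152.   144.1] [279.7 196.7]
[ 523.2 -150.2  103.1] [286.4 182.8]
[ 562.9 -119.1   73.9] [333.4 130. ]
[ 558.4 -119.5   71.8] [325.4 130. ]
[ 520.5 -123.3  103.1] [285.4 131.3]
[ 484.9 -170.4  219.6] [298.2 304.2]
[ 494.  -169.5  223.7] [335.1 304.2]
[ 494.  -139.9  192.7] [300.7 181. ]
[ 503.1 -138.9  196.8] [332. 181.]
[ 510.6 -138.2  155.3] [304. 168.]
[ 519.7 -137.3  159.4] [328.2 167.9]
[ 525.6 -166.4  128.4] [306.  221.6]
[ 534.6 -165.4  132.4] [326.  221.6]
```

View pics/w3.png

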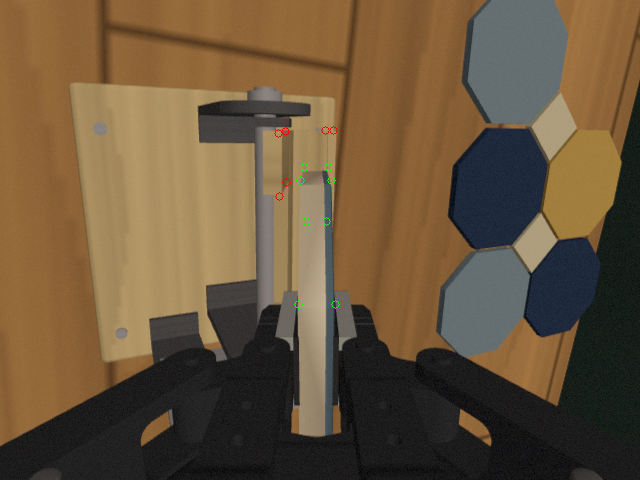

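The picture shows the upright's front top edge at about (278,130)–(278,195), which agrees with the model. The tile's end is at v≈171 against a predicted 168, so the tile is centred to a few mm. I'll lower it now.

Call:
arm_command(
  commands="0.04 -0.07 0.2 0 0 0 -1; 0.04 -0.07 0.4 0 0 0 -1; 0.04 -0.07 0.6 0 0 0 -1; 0.04 -0.07 0.66 0 0 0 -1; 0.04 -0.07 0.66 0 0 0 -1; 0.04 -0.07 0.66 0 0 0 -1",
)

```text
t: 9.45
eef_pos: [520.6, -183.7, 137.8]
ee_rot: [1.895, 2.095, 0.447]
ft_force: [0.7, 0.7, -0.8]
grip_width: 0.11
finger_force: 40.0
```

```bash
python3 f.py low; python3 - <<'E'
import cv2,numpy as np
a=cv2.imread("pics/scene_low.png");b=cv2.imread("pics/side_low.png")
r=lambda i,x,y:cv2.resize(i[y:y+90,x:x+60],(400,600),interpolation=cv2.INTER_CUBIC)
r2=lambda i,x,y:cv2.resize(i[y:y+90,x:x+60],(400,600),interpolation=cv2.INTER_CUBIC)
cv2.imwrite("pics/c2.png",np.hstack([r(a,220,185),r2(b,295,140)]))
E
```

```text
scene octagon_face [([248.5, 229.4], 0.73), ([441.8, 250.4], 0.67), ([372.6, 214.9], 0.57)]
scene cradle_ledge [([248.4, 243.6], 0.57)]
scene cradle_rest [([250.6, 230.4], 0.74)]
side octagon_face [([202.5, 362.8], 0.92), ([328.7, 317.1], 0.63), ([326.3, 187.5], 0.56)]
side cradle_ledge [([322.5, 204.3], 0.88), ([159.2, 421.8], 0.64)]
side cradle_rest [([329.3, 189.2], 0.9)]
pred face px [[247.61 227.49]] [[323.99 185.33]] pred ledge px [[247.88 244.5 ]] [[320.45 201.52]]
TCP [ 520.58 -183.68  137.81] in ledge frame [ 8.72  1.96 84.17] rot err tool [ 0.  0. -0.]
```

View pics/c2.png

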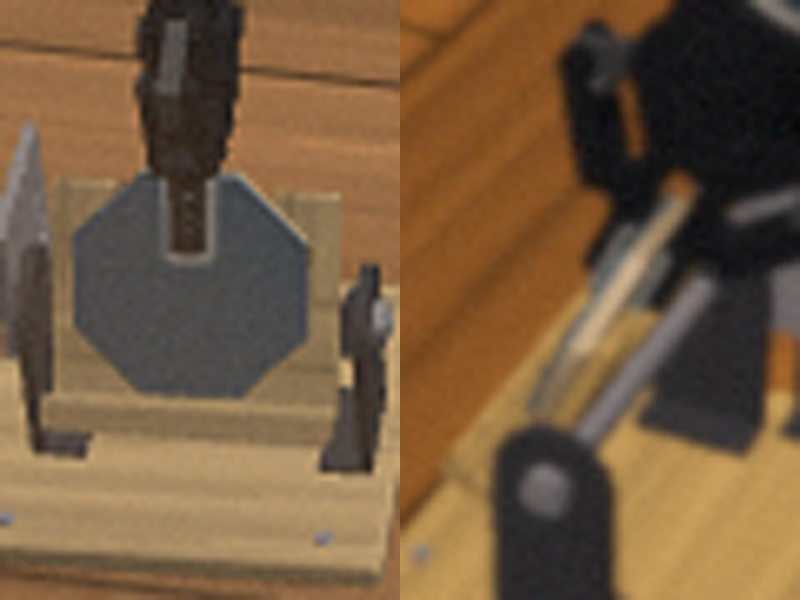

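The scene crop shows the tile centred between the uprights to about 2 mm, with its bottom just above the lip. I'll lower it in small steps and watch the force.

Call:
arm_command(
  commands="0.02 0 0.02 0 0 0 -1; 0.02 0 0.04 0 0 0 -1; 0.02 0 0.05 0 0 0 -1; 0.02 0 0.05 0 0 0 -1",
)

```text
t: 10.35
eef_pos: [522.2, -181.2, 132.5]
ee_rot: [1.896, 2.095, 0.447]
ft_force: [-0.6, -0.2, -0.9]
grip_width: 0.111
finger_force: 40.2
```

Call:
arm_command(
  commands="0 0 0.01 0 0 0 -1; 0 0 0.01 0 0 0 -1",
)

```text
t: 10.6
eef_pos: [522.2, -181.1, 131.9]
ee_rot: [1.896, 2.096, 0.447]
ft_force: [-9.1, -0.2, 7.9]
grip_width: 0.111
finger_force: 42.0
```

Call:
arm_command(
  commands="0 0 0.01 0 0 0 -1; 0 0 0.01 0 0 0 -1",
)

```text
t: 10.85
eef_pos: [522.1, -181.1, 131.5]
ee_rot: [1.896, 2.096, 0.447]
ft_force: [-18.3, 0.3, 22.1]
grip_width: 0.113
finger_force: 44.2
```

Call:
arm_command(
  commands="0 0 -0.015 0 0 0 -1; 0 -0.01 -0.015 0 0 0 -1; 0 -0.02 -0.015 0 0 0 -1; 0 -0.02 -0.015 0 0 0 -1",
)

```text
t: 11.35
eef_pos: [521.4, -181.6, 131.6]
ee_rot: [1.896, 2.094, 0.447]
ft_force: [2.3, 1.8, 1.0]
grip_width: 0.111
finger_force: 40.3
```

Call:
arm_command(
  commands="0 -0.01 0 0 0 0 -1; 0 -0.01 0 0 0 0 -1",
)

```text
t: 11.6
eef_pos: [520.8, -181.7, 131.6]
ee_rot: [1.895, 2.093, 0.448]
ft_force: [5.7, 2.7, 2.3]
grip_width: 0.114
finger_force: 40.4
```

Call:
arm_command(
  commands="0 -0.01 0 0 0 0 -1; 0 -0.01 0 0 0 0 -1",
)

```text
t: 11.85
eef_pos: [520.4, -181.8, 131.5]
ee_rot: [1.895, 2.093, 0.449]
ft_force: [7.6, 4.6, 3.7]
grip_width: 0.118
finger_force: 40.8
```

Call:
arm_command(
  commands="0 0.005 0.006 0 0 0 -1; 0 0.005 0.01 0 0 0 -1; 0 0.005 0.01 0 0 0 -1",
)

```text
t: 12.22
eef_pos: [520.6, -181.7, 131.4]
ee_rot: [1.895, 2.093, 0.449]
ft_force: [-4.6, 4.1, 19.1]
grip_width: 0.11
finger_force: 43.4
```

```bash
python3 - <<'E'
from h import *
np.set_printoptions(precision=2,suppress=True)
S=telemetry.state();led=np.array([547,-183,57.4]);Rs=R.from_euler("z",.1).as_matrix()@R.from_euler("y",-.42).as_matrix()
print(Rs.T@(S["eef_pos"]-led),Rs.T@S["ft_force"],S["torque"])
E
```

```text
[ 6.33  3.89 78.17] [ 3.93  4.52 19.14] [ 0.74 -0.1  -0.06]
```

Call:
arm_command(
  commands="0 0 -0.004 0 0 0 -1; 0 0 -0.006 0 0 0 -0.75; 0 0 -0.006 0 0 0 -0.7; 0 0 -0.006 0 0 0 -0.5; 0 0 -0.006 0 0 0 -0.3; 0 0 -0.006 0 0 0 -0.2; 0 0 -0.006 0 0 0 -0.2",
)

```text
t: 13.1
eef_pos: [519.4, -181.6, 130.2]
ee_rot: [1.896, 2.095, 0.447]
ft_force: [0.2, 0.0, 0.1]
grip_width: 0.401
finger_force: 0.0
```

```bash
python3 - <<'E'
from h import *
a=imaging.capture("scene")[:,:,::-1];print([(r["position"],round(r["score"],2)) for r in imaging.place_of("octagon_face","scene")])
b=imaging.capture("side")[:,:,::-1]
r=lambda i,x,y:cv2.resize(i[y:y+90,x:x+60],(400,600),interpolation=cv2.INTER_CUBIC)
cv2.imwrite("pics/c3.png",np.hstack([r(a,220,185),r(b,295,140)]))
E
```

```text
[([250.9, 229.5], 0.83), ([445.2, 256.9], 0.81), ([370.8, 211.0], 0.56), ([208.0, 217.5], 0.44)]
```

View pics/c3.png

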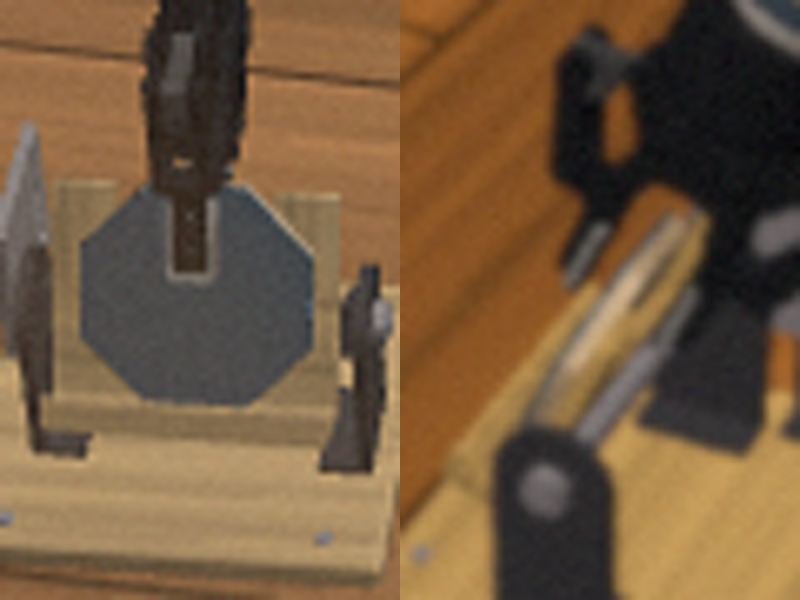

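The tile sits at crop x 80–314 between uprights at 58–340, so it is centred and leaning on the rest, and the fingers are clear. I'll retreat and go over to the knob.

Call:
arm_command(
  commands="0 0 -0.15 0 0 0 -0.2; 0 0 -0.5 0 0 0 -0.2; 0 0 -1 0 0 0 -0.2; 0 0 -1 0 0 0 -0.2",
)

```text
t: 13.75
eef_pos: [479.4, -186.9, 225.9]
ee_rot: [1.891, 2.09, 0.447]
ft_force: [0.7, -1.0, 1.3]
grip_width: 0.396
finger_force: 0.0
```

Call:
arm_command(
  commands="0 0 0 0.2 0 0 0.3; 0 0 0 0.4 0 0 0.3; 0 0 0 0.535 0 0 0.3; 0 0 0 0.535 0 0 0.3",
)

```text
t: 14.25
eef_pos: [480.0, -185.3, 221.2]
ee_rot: [2.106, 2.331, 0.0]
ft_force: [-0.3, 0.1, 0.8]
grip_width: 0.653
finger_force: 0.0
```

Call:
arm_command(
  commands="-0.4 -0.06 0 0 0 0 0.3; -0.8 -0.12 0 0 0 0 0.3; -0.8 -0.12 0 0 0 0 0.3",
)

```text
t: 14.62
eef_pos: [473.9, -268.3, 221.3]
ee_rot: [2.11, 2.325, 0.002]
ft_force: [-0.4, -0.4, -0.5]
grip_width: 0.65
finger_force: 0.0
```

Call:
arm_command(
  commands="-0.4 -0.06 0 0 0 0 0.3; -0.8 -0.12 0 0 0 0 0.3; -0.8 -0.12 0 0 0 0 0.3; -0.8 -0.12 0 0 0 0 0.3",
)

```text
t: 15.12
eef_pos: [470.3, -346.2, 221.3]
ee_rot: [-2.108, -2.328, -0.001]
ft_force: [0.2, 0.5, 0.6]
grip_width: 0.654
finger_force: 0.0
```

```bash
python3 - <<'E'
from h import *
np.set_printoptions(precision=1,suppress=True)
S=telemetry.state();Rt=R.from_rotvec(S["ee_rot"]).as_matrix();c=cal("wrist");v=imaging.capture("wrist")[:,:,::-1].copy()
for q in ["pull_knob","octagon_face","cradle_ledge"]:
    for r in imaging.place_of(q,"wrist"):
        print(q,r["position"],round(r["score"],2), atz("wrist",r["position"],76,c))
P=np.array([471.5,-322.5,76]);p=proj("wrist",P,c)[0];print("pred knob",p,S["eef_pos"],S["ee_rot"])
cv2.circle(v,tuple(int(x) for x in p),4,(0,0,255),1)
cv2.imwrite("pics/w4.png",v)
E
```

```text
pull_knob [335.8, 203.7] 0.56 [ 481.7 -327.8   76. ]
octagon_face [334.4, 203.2] 0.71 [ 480.8 -327.5   76. ]
pred knob [321.1 194.2] [ 470.3 -346.2  221.3] [-2.1 -2.3 -0. ]
```

View pics/w4.png

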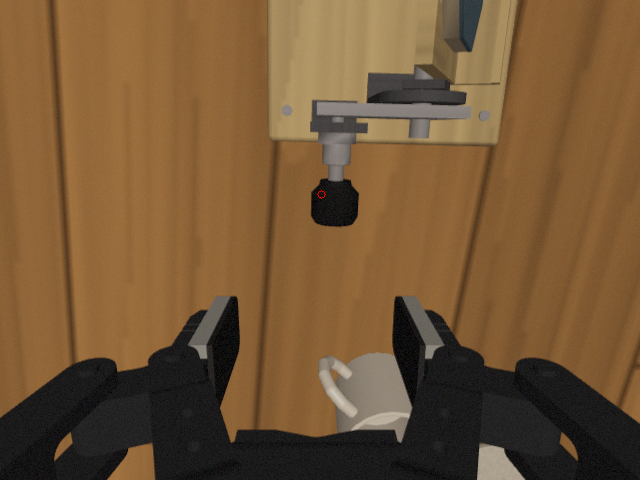

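The wrist view shows the knob at u 311–358, v 180–226 with its centre at (335,204), which puts it at about (481.5,−327,76). The stand yaw is about 0.07. Before descending I'll check the index plate height.

```bash
python3 - <<'E'
from h import *
o,d=ray("scene",(223.75,203.75))
for y in (-260,-270,-280): print(o+d*(y-o[1])/d[1])
print(tri([ray("scene",(207,219.5)),ray("side",(369.5,175.5))]))
E
```

```text
[ 491.00353964 -260.          154.98716917]
[ 463.75295582 -270.          130.25707901]
[ 436.50237201 -280.          105.52698886]
(array([ 477.32617113, -325.96419812,   75.5538385 ]), [np.float64(3.595486068075763), np.float64(3.5954860680758487)])
```

Call:
arm_command(
  commands="0.16 0.13 0.5 0 0.18 0.038 0.3; 0.16 0.13 1 0 0.18 0.038 0.3; 0.16 0.13 1 0 0.18 0.038 0.3; 0.16 0.13 1 0 0.18 0.038 0.3",
)

```text
t: 15.82
eef_pos: [483.0, -330.1, 123.2]
ee_rot: [-2.069, -2.22, -0.144]
ft_force: [-0.8, -0.5, 0.4]
grip_width: 0.652
finger_force: 0.0
```

Call:
arm_command(
  commands="-0.03 0 0.2 0 0 0 0.3; -0.05 0 0.35 0 0 0 0.3; -0.07 0 0.48 0 0 0 0.3; -0.07 0 0.48 0 0 0 0.3; -0.07 0 0.48 0 0 0 0.3",
)

```text
t: 16.45
eef_pos: [482.3, -330.3, 73.2]
ee_rot: [-2.069, -2.218, -0.144]
ft_force: [0.2, -0.0, 0.1]
grip_width: 0.65
finger_force: 0.0
```

```bash
python3 - <<'E'
from h import *
S=telemetry.state();Rt=R.from_rotvec(S["ee_rot"]).as_matrix();print(np.round(Rt,3))
v=imaging.capture("wrist")[:,:,::-1]; cv2.imwrite("pics/w5.png",v)
E
```

```text
[[-0.069  0.998 -0.012]
 [ 0.988  0.07   0.14 ]
 [ 0.141 -0.002 -0.99 ]]
```

View pics/w5.png

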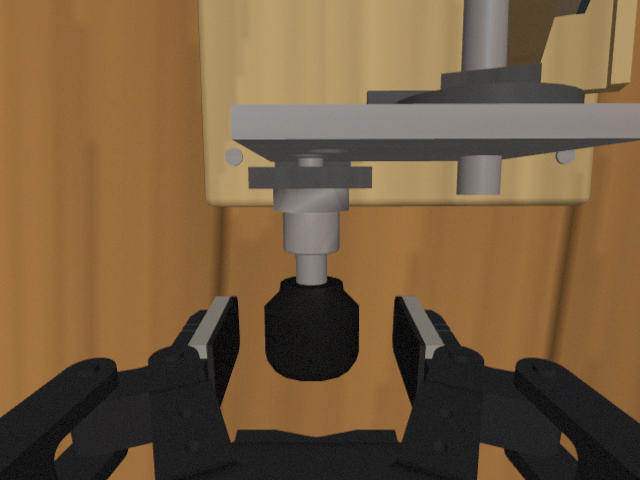

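The knob is centred at u≈312 between the fingers (midline 316), about 1.3 mm off, and the stand edges are now parallel to the tool. I'll close on it.

Call:
arm_command(
  commands="0 -0.013 0 0 0 0 0.3; 0 -0.013 0 0 0 0 -0.1; 0 -0.013 0 0 0 0 -1; 0 -0.013 0 0 0 0 -1; 0 -0.013 0 0 0 0 -1; 0 -0.013 0 0 0 0 -1; 0 -0.013 0 0 0 0 -1",
  newtons=70,
)

```text
t: 17.38
eef_pos: [481.0, -330.4, 73.8]
ee_rot: [-2.069, -2.219, -0.144]
ft_force: [-1.8, -0.1, 4.8]
grip_width: 0.335
finger_force: 68.8
```

Call:
arm_command(
  commands="-0.03 0 -0.004 0 0 0 -1; -0.06 0 -0.008 0 0 0 -1; -0.09 0 -0.013 0 0 0 -1; -0.12 0 -0.017 0 0 0 -1; -0.12 0 -0.017 0 0 0 -1",
)

```text
t: 18.0
eef_pos: [481.7, -340.3, 73.7]
ee_rot: [-2.067, -2.215, -0.148]
ft_force: [0.2, 10.9, 8.9]
grip_width: 0.337
finger_force: 69.0
```

Call:
arm_command(
  commands="-0.01 0 -0.001 0 0 0 -1; -0.01 0 -0.001 0 0 0 -1",
)

```text
t: 18.25
eef_pos: [481.7, -341.1, 73.7]
ee_rot: [-2.067, -2.215, -0.148]
ft_force: [1.0, 10.6, 9.1]
grip_width: 0.333
finger_force: 69.0
```

Call:
arm_command(
  commands="-0.01 0 -0.001 0 0 0 -1; -0.01 0 -0.001 0 0 0 -1",
)

```text
t: 18.5
eef_pos: [481.8, -342.0, 73.7]
ee_rot: [-2.067, -2.215, -0.148]
ft_force: [0.8, 11.6, 9.8]
grip_width: 0.334
finger_force: 69.0
```

Call:
arm_command(
  commands="-0.01 0 -0.006 0 0 0 -1; -0.02 0 -0.01 0 0 0 -1; -0.02 0 -0.01 0 0 0 -1",
)

```text
t: 18.88
eef_pos: [481.9, -343.7, 73.8]
ee_rot: [-2.066, -2.215, -0.148]
ft_force: [1.9, 12.3, 4.5]
grip_width: 0.336
finger_force: 69.0
```

Call:
arm_command(
  commands="-0.01 0 -0.001 0 0 0 -1; -0.01 0 -0.001 0 0 0 -1",
)

```text
t: 19.12
eef_pos: [482.0, -344.5, 73.8]
ee_rot: [-2.066, -2.214, -0.148]
ft_force: [2.7, 13.1, 5.3]
grip_width: 0.34
finger_force: 69.1
```

Call:
arm_command(
  commands="-0.01 0 -0.001 0 0 0 -1; -0.01 0 -0.001 0 0 0 -1",
)

```text
t: 19.38
eef_pos: [481.9, -344.6, 73.7]
ee_rot: [-2.065, -2.213, -0.15]
ft_force: [2.7, 17.0, 5.7]
grip_width: 0.336
finger_force: 69.1
```

Call:
arm_command(
  commands="-0.008 0 -0.001 0 0 0 -1; -0.008 0 -0.001 0 0 0 -1; -0.008 0 -0.001 0 0 0 -1; -0.008 0 -0.001 0 0 0 -1",
)

```text
t: 19.88
eef_pos: [481.9, -344.6, 73.7]
ee_rot: [-2.065, -2.212, -0.151]
ft_force: [3.3, 21.0, 7.8]
grip_width: 0.335
finger_force: 69.2
```

```bash
python3 - <<'E'
from h import *
a=imaging.capture("scene")[:,:,::-1];b=imaging.capture("side")[:,:,::-1]
r=lambda i,x,y:cv2.resize(i[y:y+75,x:x+90],(400,333),interpolation=cv2.INTER_CUBIC)
cv2.imwrite("pics/c4.png",np.hstack([r(a,195,200),r(b,285,155)]))
S=telemetry.state();print(S["t"],S["eef_pos"],S["ft_force"],S["finger_force"])
E
```

```text
19.975 [ 481.92929976 -344.57612591   73.69221856] [ 4.10864205 19.87386035  7.09422818] 69.18729805271141
```

View pics/c4.png

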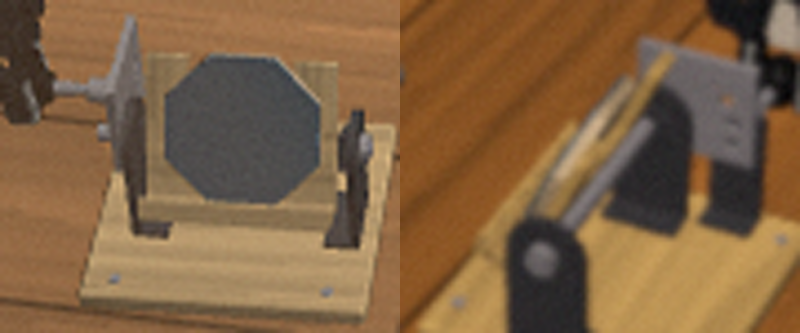

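The tile sits centred at crop x 164–321, leaning on the rest. The plunger is on its stop: the TCP no longer moves while the force has risen to 21 N.

```bash
python3 -c "
from h import *
print(ticket.job_done())"
```

```text
the job is handed in; nothing more can be done
None
```

The octagonal tile is standing centred on the ledge, glazed face outwards and leaning on the rest, and the arm is still holding the plunger out against its stop; the job was handed in at about 20 s.

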